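Check the sprung hood of a slide imager and hold it just below balance

TASK

Check the spring of the slide imager's hood: raise the hood by its bar handle past its balance point until you feel it come up against its open stop, then ease it back down through the balance point. Finish still holding the hood, just below the balance point (where it would drop shut if let go), so that a colleague can look in at the slides; the program ends while holding. Guide the hood all the way, so that it never flies open or slams shut, and leave the other things on the bench where they stand.

Things in the scene. Friction and masses are not known exactly. Their poses are not given: they have to be found in the camera images.
- hood (a joint): Hood angle, rad: 0 closed and level, 1.35 open stop. Balance point 0.93 (53 degrees): below it the hood falls shut by itself, above it its spring swings it open to the stop. 'Just below' the balance point means 0.70 to 0.88 (3 to 13 degrees below). At the bar it weighs about 2 N when closed, almost nothing near balance, and pushes up with about 2 N at the stop.
- hood_handle (a point): Middle of the hood's handle, a straight steel bar 12 mm thick, 110 mm long, parallel to the hinge, on two end posts; its axis is 35 mm off the hood's outer face. In hood_hinge's axes, hood closed: x -190, y 0, z +38 mm, so 133 mm above the bench, on top. Axes turn with the hood: y along the bar, z off the outer face, x towards the hinge edge.
- hood_hinge (a point): Middle of the hinge axis, fixed on the imager, 95 mm above the bench, inside a steel spring barrel 22 mm thick. y along the hinge axis, z up, x level, pointing from the handle's side to the hinge and beyond. Opening turns the hood about +y: the handle rises and swings over towards +x.
- hood_middle (a point): Centre of the hood's outer face. The hood is a flat grey panel 200 mm (hinge to free edge) x 220 mm x 12 mm, 0.9 kg, with a black inset panel 90 x 150 mm; its free edge is 25 mm beyond the handle bar, 215 mm from the hinge axis. Axes as hood_handle.
- imager: White slide imager, fixed to the bench, open under the hood with four glass slides on a black stage: 285 x 250 mm, 58 mm high, 85 mm at the rim under the hood. Origin on the bench, 105 mm before the hinge axis (along -x); it reaches from x -155 to +130 mm, y -125 to +125 mm. Axes parallel to hood_hinge's.
- slide_box: Bystander: flat closed slide box, blue with white lid, 100 x 85 x 35 mm; origin at the centre of its underside.
- oil_bottle: Bystander: small amber dropper bottle, 32 mm diameter, 70 mm high; origin at the centre of its underside.
- stain_jar: Bystander: glass jar with white lid, 60 mm diameter, 75 mm high; origin at the centre of its underside.

How it is judged (in metres and radians):
On the way, in this order (a step that is already met when the one before it is completed fails the run):
1. the hood has been raised past its balance point (value of joint hood above 0.97 rad), for 0.05 s.
2. the hood has come up against its open stop (value of joint hood above 1.28 rad), for 0.1 s.
At the end, for the whole second after the job is handed in: The fingers hold the hood still (under 0.05 rad/s) at 0.68 to 0.90 rad, just below its balance point at 0.93 rad, with no other thing propping it, and the slide box, bottle and jar are within 20 mm of where they stood (value of joint hood between 0.68 and 0.9 rad and velocity of joint hood between -0.05 and 0.05 rad/s and contact force between the fingers and hood above 0.1 N and contact force between each of slide_box, oil_bottle, stain_jar and hood below 0.05 N and distance of each of slide_box, oil_bottle, stain_jar from where it was at the start of the episode below 0.02 m); the arm keeps its last pose, push and grip.
It fails at once if the hood flies open (faster than 2 rad/s) (velocity of joint hood above 2 rad/s).
It fails at once if the hood slams shut (faster than 2 rad/s) (velocity of joint hood below -2 rad/s).
It fails at once if a bystander is pushed or knocked over (distance of any of slide_box, oil_bottle, stain_jar from where it was at the start of the episode above 0.03 m or angle between any of oil_bottle, stain_jar's own z axis and vertical above 0.5 rad).
It also fails if it takes over 42 s, if anything falls off the work surface, if the arm or the gripper's body presses on something with over 40 N, if the wrist force passes 120 N, or if a joint passes its speed limit or range.

ROBOT

A 6-joint arm with a two-finger parallel gripper is mounted at the origin on the work surface. World frame = base frame: x ahead of the robot, y to its left, z up, the work surface at z = 0. Lengths are in m, angles in degrees, forces in N, time in s.
With the tool pointing down it reaches from about 0.35 to 0.95 m from the base axis. Payload 17.4 kg.
Tool frame: the origin (TCP) lies at the very end of the fingers, on their centre line; the grasp point (between the pads) lies 19 mm behind it; x points along the fingers, z is the direction in which the jaws open and shut, and the axes are right-handed (so a half turn about x gives the same grasp; the last joint's range is limited). The gripper opens to 93 mm and grips with 3 to 60 N. Pads are 15 mm wide; open, the fingers measure 128 mm over their backs; the gripper's body (75 mm by 188 mm) begins 65 mm behind the grasp point.
Start: joints at [-2.166, 6.646, 82.598, -0, 90.757, -2.166], TCP at [0.675, -0, 0.18] pointing down, gripper open.
Joint ranges: [-162.19, 162.19], [-47.58, 125.68], [4.15, 143.07], [-65.23, 245.23], [0.69, 171.88], [-170.13, 170.13]. Speed limits (degrees/s): [108.29, 108.29, 127.2, 180, 180, 180].

INTERFACE

Orientations are given as a 3x3 rotation matrix whose columns are the frame's x, y, z axes.
In Python, from workcell import r, get_image, calibration gives the robot as it stands.
- The arm moves only by the shell command python3 -m creep 'ROWS'. ROWS is JSON, a list of rows, each a list of 7 numbers: the shift along the tool's x, y, z in m, then the turn, a rotation vector about the tool's x, y, z in degrees, then the opening, from -1 (shut) to 1 (fully open), so that 0 is half open. A call has 1 to 8 rows; each row shifts and turns the commanded pose from where the row before left it, along the tool's axes as they then stand; what a row does not reach is not made up. A row lasts 1/8 s, in which the tool goes at most 62.5 mm and 10.7 degrees, less where a joint would pass 70% of its speed; a pose out of reach is approached as far as the arm can. A call with a gripper value outside its range is refused whole. The fingers move at their own pace and stop on an object; the grip force is fixed at half the most. Time passes only in rows, so rows that do not move let the fingers close. It gives the time, the measured TCP pose, the force and the opening at its end, in the units of the state.
- r.get_obs(): the state, without advancing time (a new reading comes with each control period).
- get_image(name): name is "scene" or "side" or "wrist"; returns the picture (480x640x3 uint8, red, green, blue); there is no depth.
- calibration(name): a dict with "mtx" (3x3 intrinsics, pixels), "dist" ([k1, k2, p1, p2, k3] as OpenCV has them; the pictures are not rectified), "R" (3x3) and "t" (3): a world point X has camera coordinates R X + t. Camera axes: x right, y down, z forward; pixel columns grow to the right and rows downward; lengths in m; the calibration is good to about 2 mm. A picture is of the moment at which its call begins: read the wrist's pose just before it. calibration takes no time and is no camera call; for the wrist camera it gives the pose at the moment of the call.
- r.finish_job(): hands the job in, once; it reports no verdict.
The state is a dict: "clock": time; "joint_positions": joint angles; "dq": joint speeds; "joint_efforts": joint torques, N m; "eef_pos": TCP position; "tool_rot": TCP orientation; "contact_force": force on the tool from outside, world axes, zero at the start; "moment": the same for the moment, N m; "opening": finger opening in m.
Only numpy, scipy, OpenCV 4.12 (cv2) and the standard library are available. Lean on these libraries where they do the work, as an engineer would, in place of code of your own. Each camera call takes 0.05 s, during which the arm holds its last target.

## Working session

There is one attempt and no reset: what is moved stays moved. The work goes in short steps, Python scripts to look and compute and a shell command to move; the robot and the scene stay as the last step left them, time stands still between calls to the robot, and variables do not carry over. Pictures are saved under pics/ and viewed, and the job is handed in when it is done.

```bash
ls; mkdir -p pics
python3 - <<'E'
from workcell import r,get_image,calibration
import cv2
o=r.get_obs();print(o)
for n in("scene","side","wrist"):
    c=calibration(n);print(n,c)
    cv2.imwrite(f"pics/{n}0.png",get_image(n)[:,:,::-1])
E
```

```text
pics
{'clock': 0.0, 'joint_positions': array([-2.16421771e+00,  6.67457061e+00,  8.26392989e+01, -5.29318018e-04,
        9.07560943e+01, -2.16536404e+00]), 'dq': array([-0.03241888, -0.0612189 ,  0.06387911, -0.20537931,  0.00487911,
       -0.14206911]), 'joint_efforts': array([-2.39607485e-03, -7.21266031e+01, -6.22611737e+01,  7.77577632e-02,
        2.38535833e-02, -2.17692599e-05]), 'eef_pos': array([6.74726755e-01, 1.66543604e-05, 1.79261459e-01]), 'tool_rot': array([[-1.22057710e-03, -1.98684978e-05,  9.99999255e-01],
       [ 3.68823309e-05,  9.99999999e-01,  1.99135303e-05],
       [-9.99999254e-01,  3.69066094e-05, -1.22057637e-03]]), 'contact_force': array([-0.51683571,  0.05405696,  0.21668572]), 'moment': array([ 0.00154226, -0.02553736, -0.00965468]), 'opening': 0.09279830856377057}
scene {'mtx': array([[433.56579797,   0.        , 317.54784181],
       [  0.        , 433.56579797, 244.6909792 ],
       [  0.        ,   0.        ,   1.        ]]), 'dist': array([0.0339037, 0.       , 0.       , 0.       , 0.       ]), 'R': array([[-0.76725155,  0.64120116,  0.01364316
[... 398 characters left out ...]
  ]), 'R': array([[ 0.9972202 , -0.07375599,  0.01057974],
       [-0.04201955, -0.67392979, -0.73759948],
       [ 0.06153238,  0.73510454, -0.67515559]]), 't': array([-0.5922312 ,  0.08591418,  1.02785166])}
wrist {'mtx': array([[429.84640324,   0.        , 318.19000751],
       [  0.        , 429.84640324, 238.88349707],
       [  0.        ,   0.        ,   1.        ]]), 'dist': array([-0.04403366,  0.        ,  0.        ,  0.        ,  0.        ]), 'R': array([[ 9.99999785e-01,  6.03958000e-04, -2.57109094e-04],
       [ 6.52789621e-04, -9.56091390e-01,  2.93067959e-01],
       [-6.88190530e-05, -2.93068063e-01, -9.56091578e-01]]), 't': array([-0.67505045, -0.03504161,  0.39117626])}
```

View pics/scene0.png

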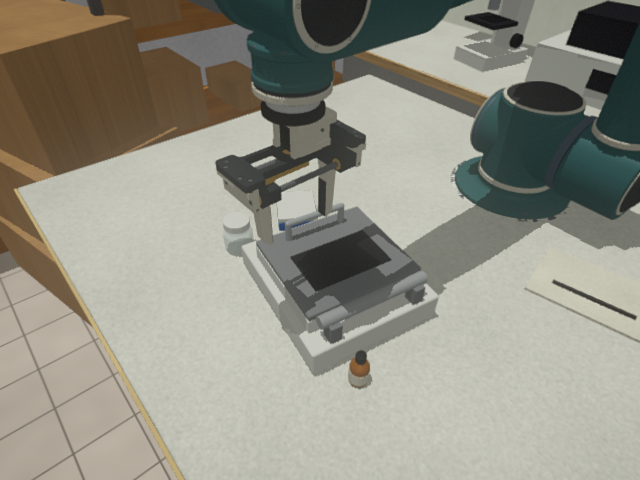

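View pics/side0.png

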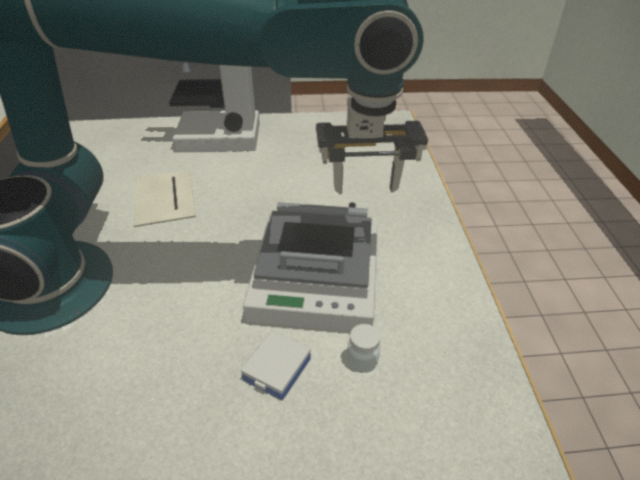

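View pics/wrist0.png

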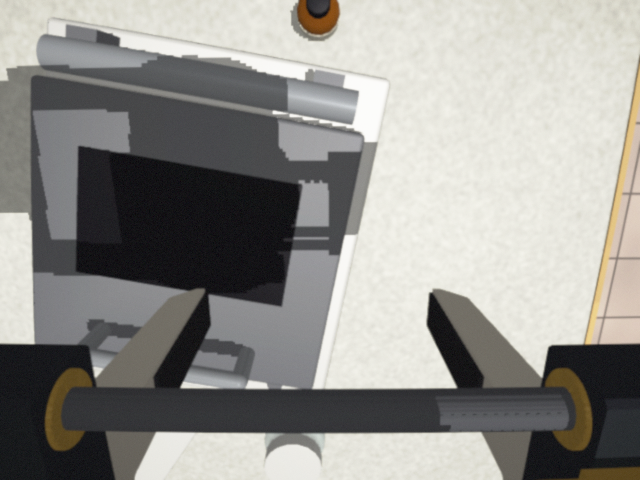

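Run:
```python
import cv2
a=cv2.imread("pics/wrist0.png")[290:420,50:290];b=cv2.imread("pics/scene0.png")[190:360,230:450];c=cv2.imread("pics/side0.png")[195:335,235:395]
cv2.imwrite("pics/wz.png",cv2.resize(a,None,fx=3.3,fy=3.3,interpolation=2))
cv2.imwrite("pics/sz.png",cv2.resize(b,None,fx=3.5,fy=3.5,interpolation=2))
cv2.imwrite("pics/dz.png",cv2.resize(c,None,fx=4,fy=4,interpolation=2))
```

```text
(no output)
```

View pics/wz.png

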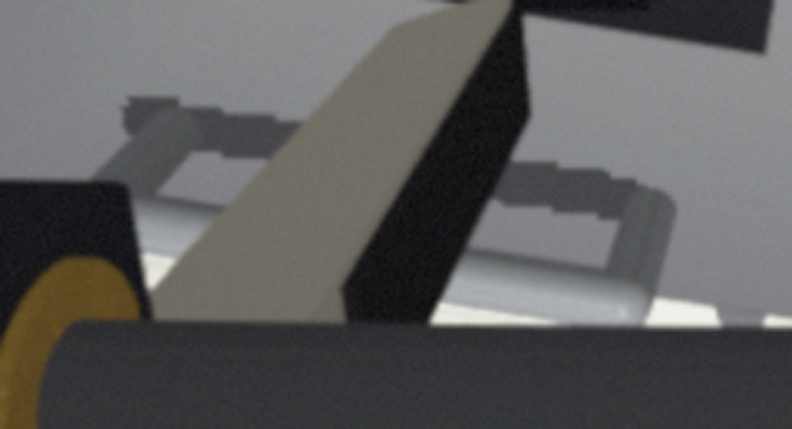

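View pics/sz.png

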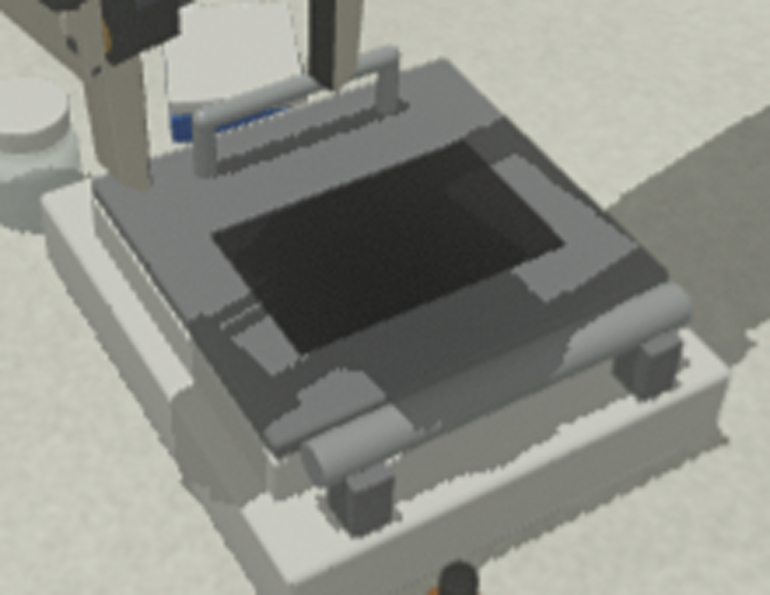

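View pics/dz.png

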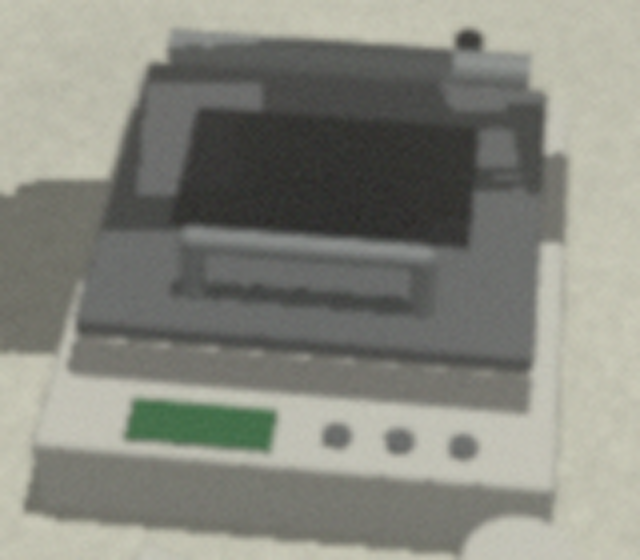

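```bash
cat > h.py <<'E'
import numpy as np,cv2
from workcell import r,get_image,calibration
def ray(n,uv,z,c=None):
    c=c or calibration(n)
    p=cv2.undistortPoints(np.array([[uv]],float),c["mtx"],c["dist"])[0,0]
    C=-c["R"].T@c["t"]; d=c["R"].T@np.array([*p,1.])
    return C+d*(z-C[2])/d[2]
def tri(a,b,ca,cb):
    P=[]
    pts=[]
    for n,uv in((ca,a),(cb,b)):
        c=calibration(n);P.append(np.c_[c["R"],c["t"]]);pts.append(cv2.undistortPoints(np.array([[uv]],float),c["mtx"],c["dist"])[0].T)
    X=cv2.triangulatePoints(P[0],P[1],pts[0],pts[1]);return (X[:3]/X[3])[:,0]
E
python3 - <<'E'
from h import *
np.set_printoptions(precision=4,suppress=True)
print("bar side",ray("side",(280.7,254.5),.133),ray("side",(343.7,258.7),.133))
print("bar scene",ray("scene",(342.3,205.7),.133),ray("scene",(287.1,224.9),.133))
print("tri",tri((280.7,254.5),(342.3,205.7),"side","scene"),tri((343.7,258.7),(287.1,224.9),"side","scene"))
for n,L in (("scene",[(356.6,207.1),(257.1,242.3),(420,268.6),(308.6,318)]),("side",[(254.5,276.3),(367.5,285.5),(272.5,211.5),(371,219)])):
  print(n,*[ray(n,u,.098) for u in L])
print("jar lid",ray("side",(365,336),.075),"box",ray("side",(277,360),.035),"bottle",ray("scene",(360,357),.07))
E
```

```text
bar side [ 0.5089 -0.0784  0.133 ] [ 0.6259 -0.0971  0.133 ]
bar scene [ 0.5115 -0.0758  0.133 ] [ 0.6245 -0.0951  0.133 ]
tri [ 0.5093 -0.0773  0.1315] [ 0.6252 -0.0959  0.1324]
scene [ 0.4596 -0.0881  0.098 ] [ 0.671  -0.1244  0.098 ] [0.4954 0.1037 0.098 ] [0.707  0.0665 0.098 ]
side [ 0.4575 -0.0984  0.098 ] [ 0.6679 -0.1355  0.098 ] [0.4912 0.0961 0.098 ] [0.7033 0.0573 0.098 ]
jar lid [ 0.6513 -0.2332  0.075 ] box [ 0.4956 -0.2454  0.035 ] bottle [0.6799 0.1522 0.07  ]
```

```bash
python3 -m creep '[[-0.02,-0.03,-0.03,0,0,0,0.5],[-0.02,-0.03,-0.03,0,0,0,0.0],[-0.01,-0.03,-0.03,0,0,0,-0.2],[0,-0.02,-0.02,0,0,0,-0.27],[0,0,0,-10,0,0,-0.27],[0,0,0,-10,0,0,-0.27],[0,0,0,-10,0,0,-0.27],[0,0,0,-10,0,0,-0.27]]'
python3 - <<'E'
from h import *
o=r.get_obs();print(o["joint_positions"],o["eef_pos"],o["tool_rot"].round(3))
E
python3 -m creep '[[0,0,0,-10,0,0,-0.27],[0,0,0,-10,0,0,-0.27],[0,0,0,-10,0,0,-0.27],[0,0,0,-10,0,0,-0.27],[0,0,0,0,-10,0,-0.27],[0,0,0,0,-10,0,-0.27],[0,0,0,0,0,0,-0.27]]'
python3 - <<'E'
from h import *
o=r.get_obs();print(o["clock"],o["joint_positions"],o["eef_pos"],o["tool_rot"].round(3))
for n in("scene","side","wrist"):cv2.imwrite(f"pics/{n}1.png",get_image(n)[:,:,::-1])
E
```

```text
clock: 1.15
eef_pos: [0.5649, -0.11, 0.2298]
tool_rot: [[-0.0, -0.647, 0.762], [0.0, 0.762, 0.647], [-1.0, 0.0, -0.0]]
contact_force: [-0.4, 0.4, -0.5]
opening: 0.0342
[-1.35575757e+01 -6.25533024e+00  9.09597887e+01 -1.80610189e-03
  9.53189621e+01 -5.38860936e+01] [ 0.56489171 -0.10999909  0.22980291] [[-0.    -0.647  0.762]
 [ 0.     0.762  0.647]
 [-1.     0.    -0.   ]]
clock: 2.02
eef_pos: [0.5644, -0.1119, 0.2287]
tool_rot: [[0.059, -0.984, 0.167], [0.339, 0.177, 0.924], [-0.939, 0.002, 0.344]]
contact_force: [-0.5, 0.4, -0.7]
opening: 0.0336
2.025 [ -25.15248153   -4.30055985   91.14365443   19.57293067   98.17661781
 -102.97351576] [ 0.56440127 -0.11193919  0.22871217] [[ 0.059 -0.984  0.167]
 [ 0.339  0.177  0.924]
 [-0.939  0.002  0.344]]
```

```bash
cat > k.py <<'E'
from h import *
from scipy.spatial.transform import Rotation as Ro
from scipy.optimize import least_squares
def E(a,s): return Ro.from_euler(a,s,degrees=True).as_matrix()
def fk(q,p):
    ox,oy,h,L1,L2,oz,Lt=p
    A=E('z',q[0]);U=A@E('y',q[1]);F=A@E('y',q[1]+q[2]-90);W=F@E('x',q[3])@E('y',q[4])@E('x',q[5])
    pos=A@[ox,oy,0]+[0,0,h]+U@[0,0,L1]+F@[L2,0,oz]+W@[Lt,0,0]
    return pos,W
D=[([-2.16421771,6.67457061,82.6392989,-.0005,90.7560943,-2.165],[.674727,0,.179261]),
([-13.5575757,-6.25533,90.9597887,-.0018,95.3189621,-53.886],[.5648917,-.10999909,.2298029]),
([-25.15248153,-4.30055985,91.14365443,19.57293067,98.17661781,-102.97351576],[.56440127,-.11193919,.22871217])]
P0=np.array([0,.025,.4,.6,.6,0,.4])
def fit(D):
    f=lambda p:np.r_[np.concatenate([(fk(q,p)[0]-x)*1000 for q,x in D]),(p-P0)*[.3,.3,.3,.3,.3,3,.3]]
    return least_squares(f,P0)
def ik(X,R,q0,p):
    f=lambda q:np.r_[(fk(q,p)[0]-X)*100,(fk(q,p)[1]-R).ravel()*10]
    lo=[-162.19,-47.58,4.15,-65.23,.69,-170.13];hi=[162.19,125.68,143.07,245.23,171.88,170.13]
    s=least_squares(f,np.clip(q0,np.array(lo)+.1,np.array(hi)-.1),bounds=(lo,hi));return s.x,s.cost
E
python3 - <<'E'
from k import *
np.set_printoptions(precision=3,suppress=True)
s=fit(D);p=s.x;print(p,s.fun[:9]);print(fk(D[2][0],p)[1])
ps=np.deg2rad(80.2);hx=np.array([np.cos(ps),np.sin(ps),0]);z=np.array([0,0,1.]);hy=np.cross(z,hx)
M=np.array([.5675,-.0866,.133]);H=M+.19*hx-.038*z
for lean in(0,20,30):
  d=np.sin(np.deg2rad(lean))*hx-np.cos(np.deg2rad(lean))*z
  R0=np.c_[d,hy,np.cross(d,hy)];T0=M+.017*d;q=D[2][0]
  for th in (0,20,40,60,77.3):
    Q=Ro.from_rotvec(np.deg2rad(th)*hy).as_matrix()
    q,c=ik(H+Q@(T0-H),Q@R0,q,p);print(lean,th,q,c)
E
```

```text
[-0.     0.025  0.136  0.459  0.62  -0.079  0.341] [-0.004  0.005 -0.    -0.025 -0.006 -0.002  0.028 -0.005  0.002]
[[ 0.059 -0.984  0.167]
 [ 0.339  0.177  0.924]
 [-0.939  0.002  0.344]]
0 0 [-11.221  -4.599  99.945  -0.     84.654 -91.421] 4.5575178383475095e-29
0 20 [  2.056  -3.306  94.696 -19.579  92.72  -78.374] 1.1364338988019762e-25
0 40 [ 14.605   3.055  88.875 -37.079 103.865 -69.627] 8.33915472786475e-24
0 60 [ 24.326  12.814  83.144 -52.619 115.552 -65.866] 7.567235172935388e-23
0 77.3 [ 30.003  22.54   78.606 -65.23  124.717 -66.23 ] 0.007668149681311475
20 0 [ -22.149   -2.922  100.193   19.54    87.342 -104.057] 3.3581321112264236e-23
20 20 [ -8.78   -5.833  95.267   0.     90.566 -88.98 ] 1.1286185027383428e-27
20 40 [  6.187  -2.439  89.2   -19.415  98.461 -76.013] 3.2886765895982974e-23
20 60 [ 19.211   6.063  82.704 -36.519 109.157 -67.756] 7.041997148757849e-25
20 77.3 [ 27.496  15.921  77.287 -49.69  118.612 -64.79 ] 2.186471812040207e-26
30 0 [ -26.978   -0.702  100.298   28.535   90.071 -109.606] 2.8921853717118096e-22
30 20 [-14.394  -5.851  95.738   9.969  90.908 -94.505] 2.8576718531379755e-26
30 40 [  1.092  -4.423  89.756  -9.882  96.479 -80.07 ] 1.5857835374644992e-23
30 60 [ 15.634   2.902  83.069 -28.012 105.965 -69.552] 2.1228447728201637e-23
30 77.3 [ 25.309  12.42   77.282 -41.65  115.227 -64.728] 3.3898065243030324e-28
```

View pics/scene1.png

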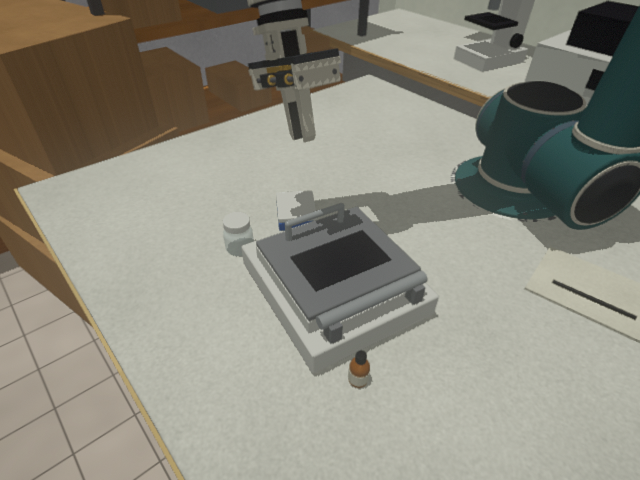

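View pics/wrist1.png

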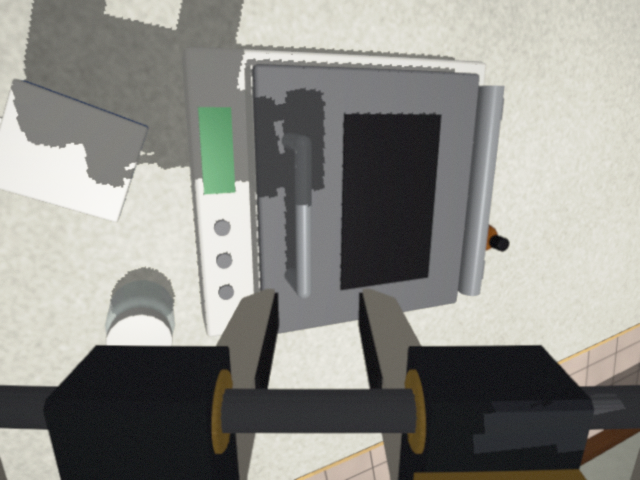

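Run:
```python
from k import *
a=cv2.imread("pics/wrist1.png")[110:320,240:400];cv2.imwrite("pics/wz1.png",cv2.resize(a,None,fx=3.5,fy=2.8,interpolation=2)) if 0 else cv2.imwrite("pics/wz1.png",cv2.resize(a,None,fx=2.8,fy=2.8,interpolation=2))
```

```text
(no output)
```

View pics/wz1.png

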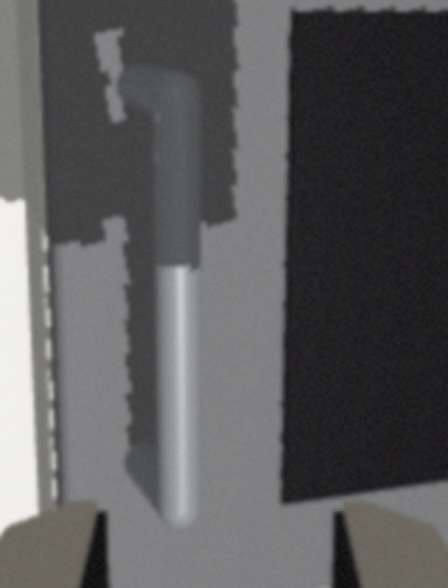

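Run:
```python
from k import *
np.set_printoptions(precision=4,suppress=True)
A=ray("wrist",(304.3,138),.133);B=ray("wrist",(303.9,297.5),.133);print(A,B,(A+B)/2,np.linalg.norm(A-B),np.rad2deg(np.arctan2(*(B-A)[1::-1])))
o=r.get_obs();R=o["tool_rot"];T=o["eef_pos"]
for M in ([.5675,-.0866,.133],(A+B)/2):
  print("shift tool, grasp 17mm deep:",R.T@(np.array(M)-T)+[.017,0,0])
```

```text
[ 0.5089 -0.075   0.133 ] [ 0.6272 -0.0973  0.133 ] [ 0.568  -0.0862  0.133 ] 0.1203763858884739 -10.665674306933784
shift tool, grasp 17mm deep: [ 0.1163  0.0016 -0.011 ]
shift tool, grasp 17mm deep: [ 0.1165  0.0012 -0.0106]
```

```bash
python3 -m creep '[[0.02,0.001,-0.011,0,0,0,-0.27],[0.03,0,0,0,0,0,-0.27],[0.02,0,0,0,0,0,-0.27],[0.01,0,0,0,0,0,-0.27],[0,0,0,0,0,0,-0.27]]'
python3 - <<'E'
from k import *
np.set_printoptions(precision=4,suppress=True)
im=get_image("wrist");cv2.imwrite("pics/wrist2.png",im[:,:,::-1]);cv2.imwrite("pics/scene2.png",cv2.resize(get_image("scene")[150:330,210:450,::-1],None,fx=3,fy=3,interpolation=2))
o=r.get_obs();print(o["tool_rot"].T@(np.array([.568,-.0864,.133])-o["eef_pos"])+[.017,0,0])
E
```

```text
clock: 2.8
eef_pos: [0.5669, -0.0927, 0.1508]
tool_rot: [[0.059, -0.985, 0.163], [0.337, 0.173, 0.926], [-0.94, 0.0, 0.342]]
contact_force: [0.1, -0.2, -0.1]
opening: 0.0342
[ 0.0371  0.0005 -0.    ]
```

View pics/wrist2.png

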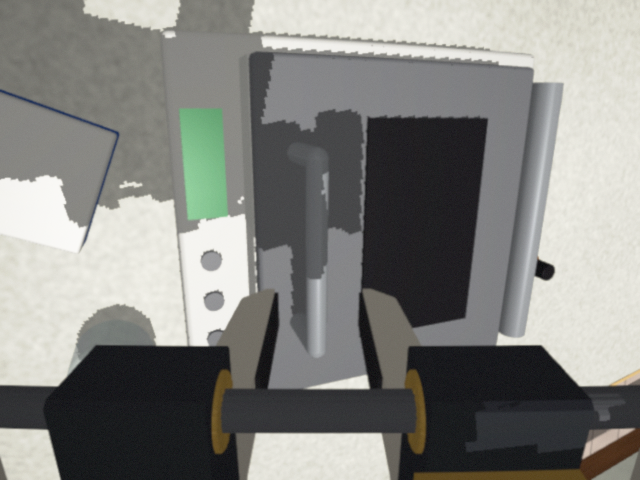

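View pics/scene2.png

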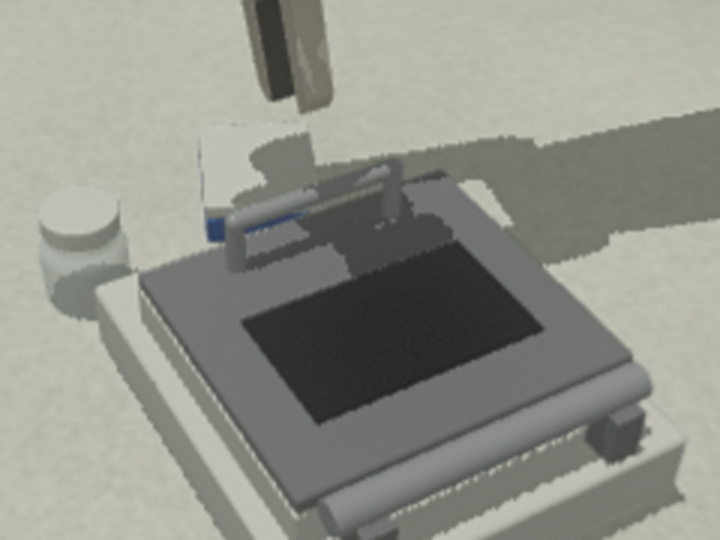

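The bar (col ~316) lies centred between the pads (275–365). Advance and grip.

```bash
python3 -m creep '[[0.015,0,0,0,0,0,-0.27],[0.012,0,0,0,0,0,-0.27],[0.009,0,0,0,0,0,-0.27],[0,0,0,0,0,0,-0.27],[0,0,0,0,0,0,-0.27]]'
python3 - <<'E'
from k import *
cv2.imwrite("pics/scene3.png",cv2.resize(get_image("scene")[150:330,210:450,::-1],None,fx=3,fy=3,interpolation=2))
E
```

```text
clock: 3.52
eef_pos: [0.5692, -0.081, 0.1176]
tool_rot: [[0.06, -0.985, 0.163], [0.337, 0.174, 0.925], [-0.94, -0.0, 0.342]]
contact_force: [-0.1, -0.4, 0.6]
opening: 0.034
```

View pics/scene3.png

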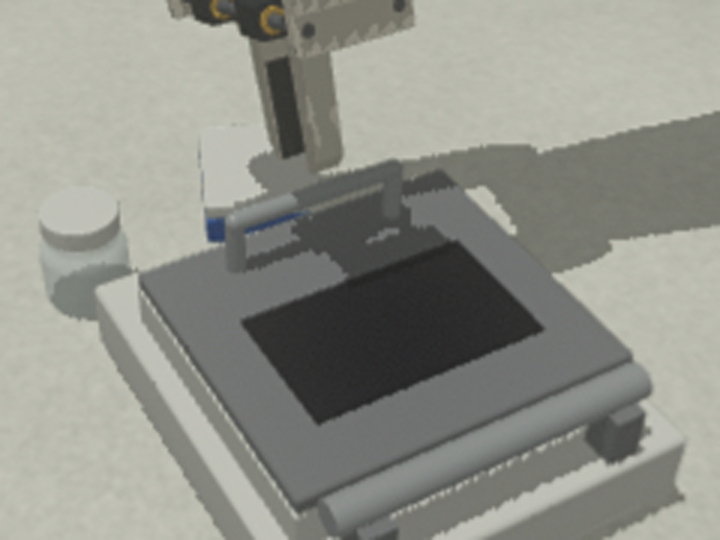

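Run:
```python
from k import *
o=r.get_obs();T=o["eef_pos"];R=o["tool_rot"];c=calibration("scene")
for l in([0,0,0],[0,0,.017],[0,0,-.017],[0,0,.0345],[-.017,0,0]):
  print(l,T+R@l,cv2.projectPoints((T+R@l)[None],cv2.Rodrigues(c["R"])[0],c["t"],c["mtx"],c["dist"])[0].ravel())
cv2.imwrite("pics/wrist4.png",get_image("wrist")[:,:,::-1])
cv2.imwrite("pics/scene4.png",cv2.resize(get_image("scene")[150:330,210:450,::-1],None,fx=3,fy=3,interpolation=2))
cv2.imwrite("pics/side4.png",cv2.resize(get_image("side")[140:340,210:410,::-1],None,fx=3,fy=3,interpolation=2))
```

```text
[0, 0, 0] [ 0.56927703 -0.08106455  0.11767641] [316.39151374 223.12990294]
[0, 0, 0.017] [ 0.57204931 -0.06533173  0.12348955] [320.87424448 225.54694933]
[0, 0, -0.017] [ 0.56650474 -0.09679738  0.11186328] [312.06631763 220.79761215]
[0, 0, 0.0345] [ 0.57490313 -0.04913617  0.12947366] [325.66276527 228.12865851]
[-0.017, 0, 0] [ 0.5682595  -0.08678795  0.13365163] [314.89839681 214.45378582]
```

View pics/wrist4.png

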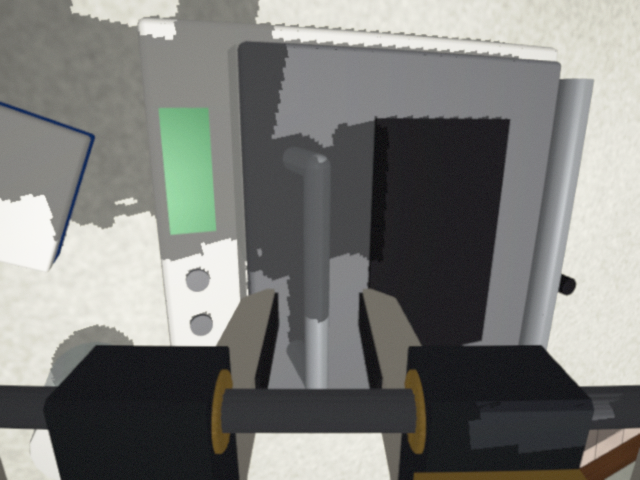

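View pics/scene4.png

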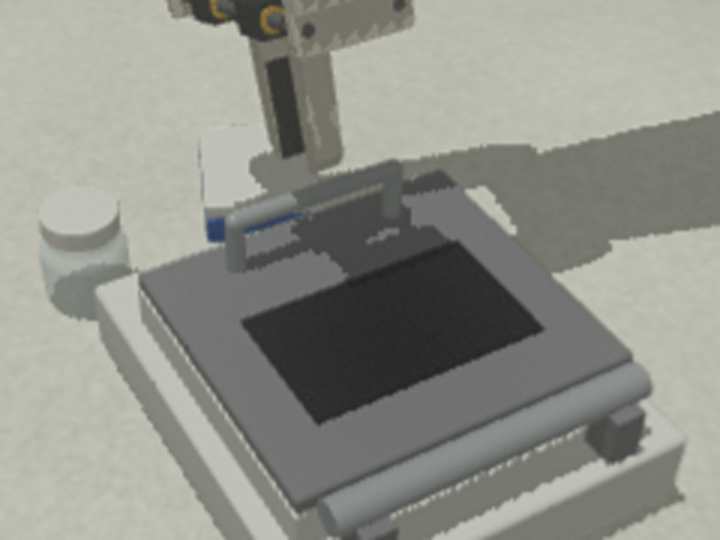

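View pics/side4.png

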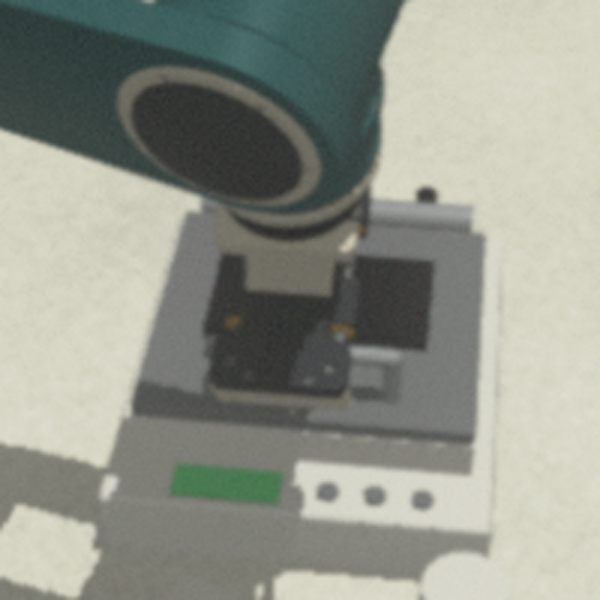

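Run:
```python
from k import *
def pr(X,c): return cv2.projectPoints(np.array(X)[None],cv2.Rodrigues(c["R"])[0],c["t"],c["mtx"],c["dist"])[0].ravel().round(1)
c=calibration("scene")
print("start tips scene",[pr([.6747+s,0,.1793],c) for s in(-.0465,.0465,.064,-.064)],"side",[pr([.6747+s,0,.1793],calibration("side")) for s in(-.0465,.0465)])
o=r.get_obs();T=o["eef_pos"];R=o["tool_rot"];c=calibration("wrist")
print("wrist",[pr(T+R@[x,0,s],c) for x in(0,-.019,-.05) for s in (-.017,.017)])
print("cam pos in tool",R.T@(-c["R"].T@c["t"]-T))
print("cam axes in tool",(R.T@c["R"].T).round(3))
A=ray("wrist",(317,160),.133);print(A)
```

```text
start tips scene [array([321.1, 233. ]), array([272. , 259.2]), array([262. , 264.6]), array([329.6, 228.5])] side [array([340.5, 206.9]), array([387.6, 205.2])]
wrist [array([285.4, 274.1]), array([351.8, 274.2]), array([282.4, 289.1]), array([354.9, 289.2]), array([276.3, 320.4]), array([361.1, 320.5])]
cam pos in tool [-0.20481975  0.08175472 -0.00031021]
cam axes in tool [[-0.    -0.294  0.956]
 [ 0.001 -0.956 -0.294]
 [ 1.     0.001  0.   ]]
[ 0.50923949 -0.07703978  0.133     ]
```

Run:
```python
from k import *
print(tri((396,190),(266,241),"side","scene"),tri((339,191),(327,214),"side","scene"))
a=cv2.imread("pics/scene0.png")[90:260,210:380];b=cv2.imread("pics/side0.png")[110:210,300:440]
cv2.imwrite("pics/a.png",cv2.resize(a,None,fx=3.5,fy=3.5,interpolation=2));cv2.imwrite("pics/b.png",cv2.resize(b,None,fx=5,fy=5,interpolation=2))
```

```text
[ 0.73081047 -0.00135074  0.21779391] [0.62303137 0.00421483 0.21572655]
```

View pics/a.png

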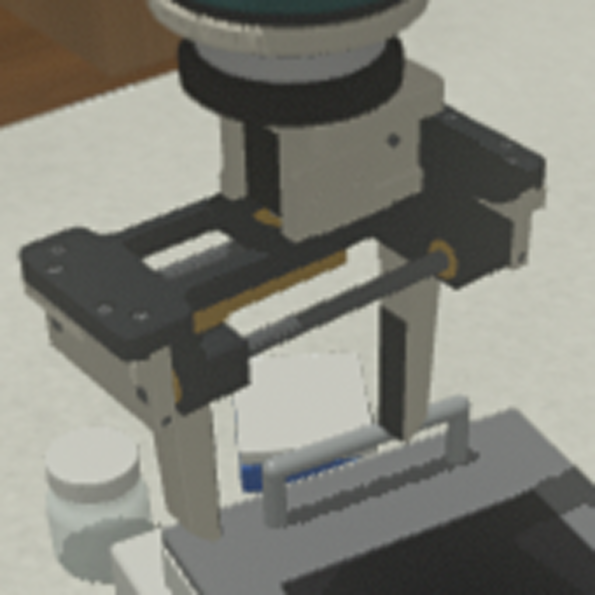

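View pics/b.png

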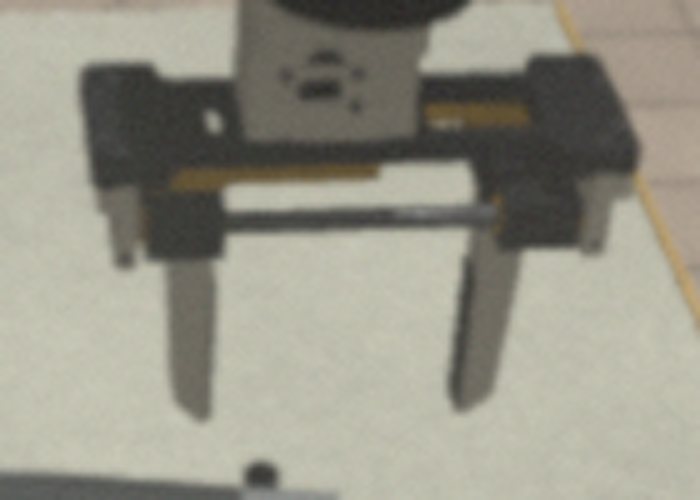

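The pictures put the fingertips about 37 mm behind the reported TCP (z 0.217 against 0.179 at the start), so the bar may not be between the pads. Closing here will show which is right: 12 mm means gripped, 0 means empty.

```bash
python3 -m creep '[[0,0,0,0,0,0,-0.6],[0,0,0,0,0,0,-0.85],[0,0,0,0,0,0,-0.85],[0,0,0,0,0,0,-0.85]]'
python3 - <<'E'
from k import *
def pr(X,c): return cv2.projectPoints(np.array(X)[None],cv2.Rodrigues(c["R"])[0],c["t"],c["mtx"],c["dist"])[0].ravel().round(1)
o=r.get_obs();T=o["eef_pos"];R=o["tool_rot"];print(o["clock"],o["contact_force"],o["opening"],T)
print([pr(T+R@[-.037,0,s],calibration("scene")) for s in (-.017,0,.017,.034)])
cv2.imwrite("pics/scene5.png",cv2.resize(get_image("scene")[150:330,210:450,::-1],None,fx=3,fy=3,interpolation=2))
E
```

```text
clock: 4.22
eef_pos: [0.5691, -0.0809, 0.1173]
tool_rot: [[0.059, -0.985, 0.163], [0.337, 0.174, 0.925], [-0.94, 0.0, 0.342]]
contact_force: [-0.1, -0.5, -0.1]
opening: 0.0073
4.225 [-0.13048635 -0.50494877 -0.13217463] 0.0073260139979916105 [ 0.56910175 -0.08094775  0.11727829]
[array([308.9, 202.2]), array([313.2, 204.2]), array([317.7, 206.3]), array([322.4, 208.5])]
```

View pics/scene5.png

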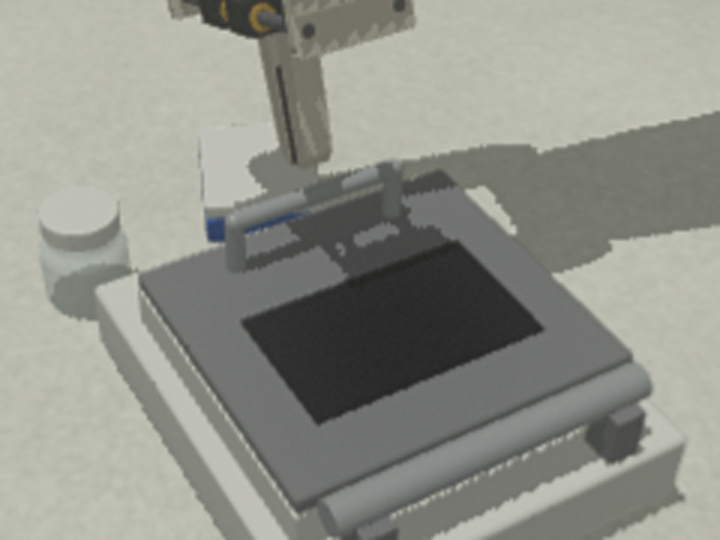

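Empty (7 mm): the fingertips really are about 37 mm behind the reported TCP, along the tool. Reopen and advance a further 36 mm in stages, watching the force.

```bash
python3 -m creep '[[0,0,0,0,0,0,-0.27],[0,0,0,0,0,0,-0.27],[0,0,0,0,0,0,-0.27],[0.006,0,0,0,0,0,-0.27],[0.007,0,0,0,0,0,-0.27],[0.007,0,0,0,0,0,-0.27],[0,0,0,0,0,0,-0.27]]'; python3 -m creep '[[0.008,0,0,0,0,0,-0.27],[0.004,0,0,0,0,0,-0.27],[0,0,0,0,0,0,-0.27]]';  python3 - <<'E'
from k import *
cv2.imwrite("pics/scene6.png",cv2.resize(get_image("scene")[150:330,210:450,::-1],None,fx=3,fy=3,interpolation=2))
cv2.imwrite("pics/wrist6.png",get_image("wrist")[:,:,::-1])
E
```

```text
clock: 5.15
eef_pos: [0.57, -0.0739, 0.0977]
tool_rot: [[0.058, -0.985, 0.163], [0.337, 0.173, 0.925], [-0.94, 0.001, 0.342]]
contact_force: [0.0, -0.8, 0.7]
opening: 0.0339
clock: 5.52
eef_pos: [0.5709, -0.07, 0.0868]
tool_rot: [[0.059, -0.985, 0.163], [0.337, 0.173, 0.925], [-0.94, 0.001, 0.342]]
contact_force: [0.3, 0.0, 0.1]
opening: 0.0341
```

View pics/scene6.png

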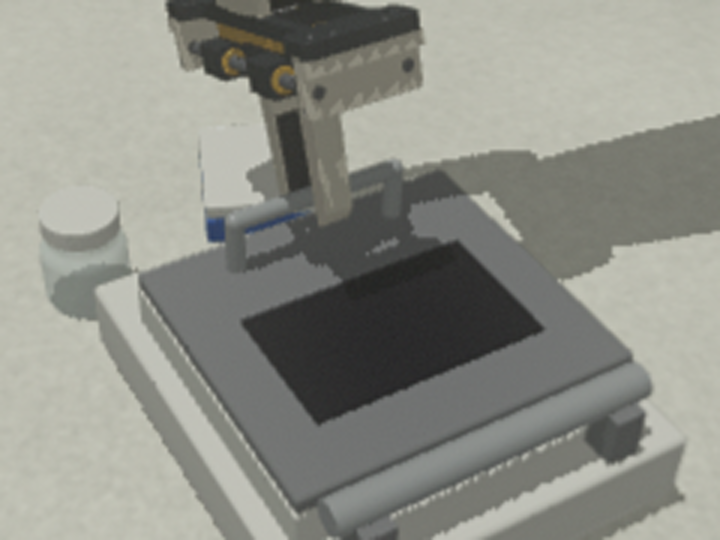

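View pics/wrist6.png

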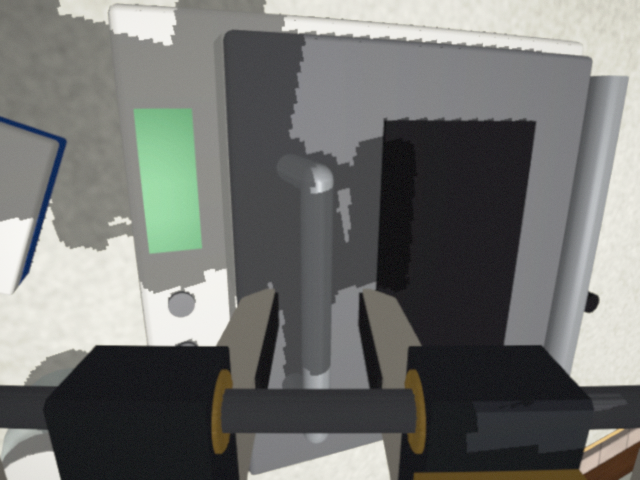

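The near finger now passes in front of the bar, so the fingers straddle it. A little deeper, then close.

```bash
python3 -m creep '[[0.004,0,0,0,0,0,-0.27],[0,0,0,0,0,0,-0.6],[0,0,0,0,0,0,-1],[0,0,0,0,0,0,-1],[0,0,0,0,0,0,-1],[0,0,0,0,0,0,-1]]';  python3 - <<'E'
from k import *
np.set_printoptions(precision=4,suppress=True)
cv2.imwrite("pics/scene7.png",cv2.resize(get_image("scene")[150:330,210:450,::-1],None,fx=3,fy=3,interpolation=2))
o=r.get_obs();T=o["eef_pos"];R=o["tool_rot"];print(T,o["joint_positions"],o["opening"],o["contact_force"])
ps=np.deg2rad(80);hx=np.array([np.cos(ps),np.sin(ps),0]);z=np.array([0,0,1.]);hy=np.cross(z,hx)
H=np.array([.568,-.0864,.133])+.19*hx-.038*z
print("axis in tool",R.T@hy,"H",H)
for dg in(1,2,3):
  Q=Ro.from_rotvec(np.deg2rad(dg)*hy).as_matrix();print(dg,R.T@((Q-np.eye(3))@(T-H)))
D.append((o["joint_positions"],T));s=fit(D);q=o["joint_positions"];print(s.fun[:12])
for th in(20,40,60,77.3):
  Q=Ro.from_rotvec(np.deg2rad(th)*hy).as_matrix();q,c=ik(H+Q@(T-H),Q@R,q,s.x);print(q,c)
E
```

```text
clock: 6.38
eef_pos: [0.5712, -0.0696, 0.0833]
tool_rot: [[0.059, -0.985, 0.164], [0.335, 0.174, 0.926], [-0.94, -0.0, 0.341]]
contact_force: [-1.7, -5.3, -0.7]
opening: 0.0111
[ 0.5712 -0.0696  0.0834] [ -20.9832   -1.8439  102.3506   19.6599   83.8054 -103.8459] 0.011205726395425969 [-1.5419 -5.6467 -2.069 ]
axis in tool [-0.0003  1.     -0.0003] H [0.601  0.1007 0.095 ]
1 [-0.0029 -0.      0.0009]
2 [-0.0058 -0.      0.0018]
3 [-0.0087 -0.      0.0027]
[-0.0005  0.0084 -0.0002 -0.0022 -0.0081 -0.0005 -0.0018  0.0008  0.001
  0.0029 -0.0011 -0.0002]
[ -8.7964  -5.0509  97.8285  -0.0835  87.2078 -88.7728] 5.793375360110955e-28
[  5.0329  -2.3506  92.1718 -19.4576  95.2624 -75.884 ] 3.2851342996868473e-24
[ 17.4042   5.2488  86.0633 -36.536  106.1714 -67.528 ] 1.53570372643924e-24
[ 25.5179  14.3366  80.9389 -49.6923 115.9427 -64.3296] 5.881569082199919e-28
```

View pics/scene7.png

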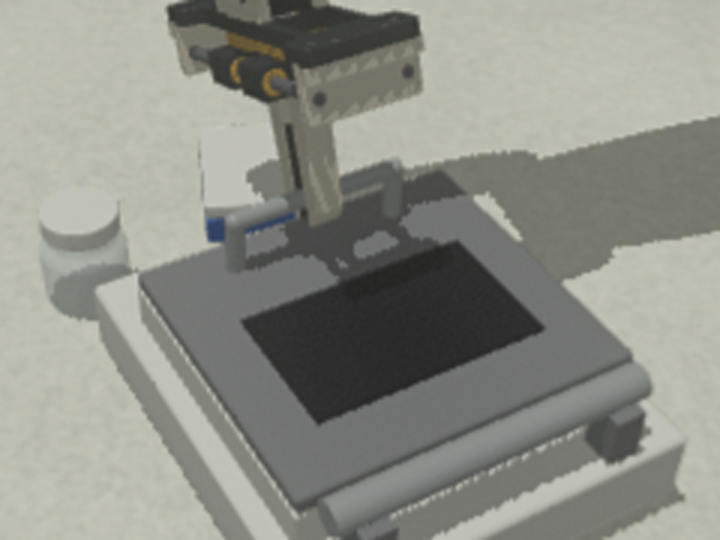

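```bash
python3 -m creep '[[-0.0029,0,0.0009,0,1,0,-1],[-0.0058,0,0.0018,0,2,0,-1],[-0.0058,0,0.0018,0,2,0,-1],[-0.0058,0,0.0018,0,2,0,-1],[0,0,0,0,0,0,-1]]';  python3 - <<'E'
from k import *
np.set_printoptions(precision=4,suppress=True)
cv2.imwrite("pics/scene8.png",cv2.resize(get_image("scene")[150:330,210:450,::-1],None,fx=3,fy=3,interpolation=2))
o=r.get_obs();T=o["eef_pos"];R=o["tool_rot"];print(o["moment"],R.T@o["contact_force"])
E
```

```text
clock: 7.05
eef_pos: [0.5713, -0.0694, 0.1056]
tool_rot: [[0.039, -0.985, 0.169], [0.219, 0.173, 0.96], [-0.975, -0.001, 0.222]]
contact_force: [-2.2, -8.2, 0.7]
opening: 0.0113
[-1.3323  0.228  -0.0292] [-1.8209 -0.2501 -7.7793]
```

View pics/scene8.png

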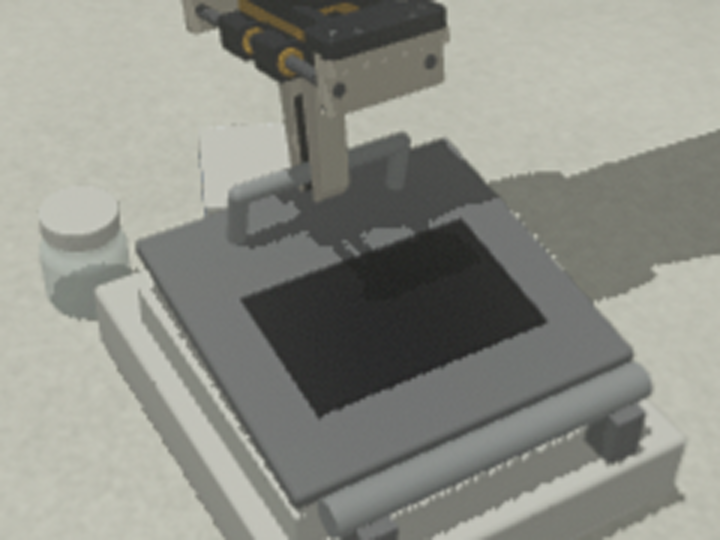

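The hood is rising with the gripper. The side force is small, so I'm trimming it as I go.

```bash
python3 -m creep '[[-0.0058,0,0.0013,0,2,0,-1],[-0.0058,0,0.0013,0,2,0,-1],[-0.0058,0,0.0018,0,2,0,-1],[-0.0058,0,0.0018,0,2,0,-1],[-0.0058,0,0.0018,0,2,0,-1],[-0.0058,0,0.0018,0,2,0,-1],[-0.0058,0,0.0018,0,2,0,-1],[-0.0058,0,0.0018,0,2,0,-1]]';  python3 - <<'E'
from k import *
np.set_printoptions(precision=4,suppress=True)
o=r.get_obs();T=o["eef_pos"];R=o["tool_rot"];print(o["moment"],R.T@o["contact_force"],o["joint_positions"])
H=np.array([.601,.1007,.095]);print((R.T@(T-H)))
E
```

```text
clock: 8.1
eef_pos: [0.573, -0.0602, 0.1524]
tool_rot: [[-0.009, -0.985, 0.173], [-0.054, 0.173, 0.983], [-0.999, -0.001, -0.054]]
contact_force: [6.0, 3.3, -4.7]
opening: 0.0108
[ 0.4479 -1.082   0.0837] [ 4.445  -5.3847  4.5367] [ -6.6972  -5.0142  96.9887  -3.1084  88.1771 -86.6037]
[-0.0484 -0.0003 -0.1662]
```

```bash
python3 -m creep '[[-0.0058,0,0.0018,0,2,0,-1],[-0.0058,0,0.0018,0,2,0,-1],[-0.0058,0,0.0018,0,2,0,-1],[-0.0058,0,0.0018,0,2,0,-1],[-0.0058,0,0.0018,0,2,0,-1],[-0.0029,0,0.0009,0,1,0,-1],[0,0,0,0,0,0,-1]]';  python3 - <<'E'
from k import *
np.set_printoptions(precision=4,suppress=True)
o=r.get_obs();T=o["eef_pos"];R=o["tool_rot"];print(o["moment"],R.T@o["contact_force"],o["joint_positions"])
H=np.array([.601,.1007,.095]);print((R.T@(T-H)))
cv2.imwrite("pics/scene9.png",get_image("scene")[:,:,::-1])
E
```

```text
clock: 8.98
eef_pos: [0.5756, -0.0462, 0.1826]
tool_rot: [[-0.041, -0.985, 0.168], [-0.24, 0.173, 0.955], [-0.97, -0.001, -0.243]]
contact_force: [6.3, 0.7, -4.5]
opening: 0.011
[ 0.4497 -1.1549  0.2402] [ 3.9562 -6.1053  2.8344] [  0.9718  -3.7393  93.8899 -13.8277  92.4431 -79.3461]
[-0.0487 -0.0004 -0.1659]
```

View pics/scene9.png

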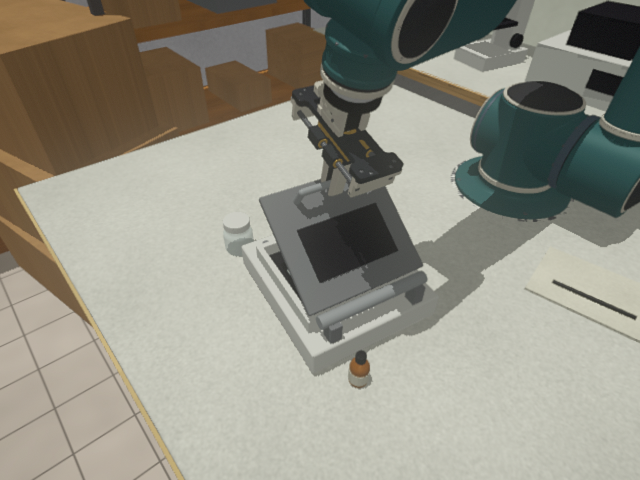

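```bash
python3 -m creep '[[-0.0058,-0.0003,0.0018,0,2,0,-1],[-0.0058,-0.0003,0.0018,0,2,0,-1],[-0.0058,0,0.0018,0,2,0,-1],[-0.0058,0,0.0018,0,2,0,-1],[-0.0058,0,0.0018,0,2,0,-1],[-0.0058,0,0.0018,0,2,0,-1],[-0.0058,0,0.0018,0,2,0,-1],[-0.0058,0,0.0018,0,2,0,-1]]';  python3 - <<'E'
from k import *
np.set_printoptions(precision=4,suppress=True)
o=r.get_obs();T=o["eef_pos"];R=o["tool_rot"];print(o["moment"],R.T@o["contact_force"],o["joint_positions"])
H=np.array([.601,.1007,.095]);print((R.T@(T-H)), 20+np.rad2deg(np.arcsin(-R[2,2])))
E
```

```text
clock: 10.02
eef_pos: [0.581, -0.0168, 0.2201]
tool_rot: [[-0.087, -0.985, 0.15], [-0.494, 0.173, 0.852], [-0.865, 0.0, -0.502]]
contact_force: [3.6, 4.6, -10.7]
opening: 0.0109
[ 1.8724 -0.7109  0.1831] [ 6.6652 -2.7656  9.8138] [ 11.6202   1.0699  89.0034 -28.3156 100.6009 -71.0665]
[-0.0484 -0.0006 -0.1658] 50.107382144889186
```

```bash
python3 -m creep '[[-0.0056,0,0.0021,0,2,0,-1],[-0.0056,0,0.0021,0,2,0,-1],[-0.0057,0,0.0020,0,2,0,-1],[-0.0058,0,0.0018,0,2,0,-1],[-0.0058,0,0.0018,0,2,0,-1],[-0.0058,0,0.0018,0,2,0,-1],[-0.0058,0,0.0018,0,2,0,-1],[0,0,0,0,0,0,-1]]';  python3 - <<'E'
from k import *
np.set_printoptions(precision=4,suppress=True)
o=r.get_obs();T=o["eef_pos"];R=o["tool_rot"];print(o["moment"],R.T@o["contact_force"],o["joint_positions"])
H=np.array([.601,.1007,.095]);print((R.T@(T-H)), 20+np.rad2deg(np.arcsin(-R[2,2])))
cv2.imwrite("pics/scene10.png",get_image("scene")[:,:,::-1])
E
```

```text
clock: 11.02
eef_pos: [0.5872, 0.017, 0.2451]
tool_rot: [[-0.12, -0.985, 0.124], [-0.686, 0.173, 0.707], [-0.718, -0.0, -0.696]]
contact_force: [4.6, 1.1, -4.2]
opening: 0.011
[ 0.9334 -0.5756  0.3509] [ 1.7373 -4.3242  4.2999] [ 19.6012   7.3687  84.6907 -39.6791 108.4982 -66.4299]
[-0.0487 -0.0009 -0.1653] 64.11074189967796
```

View pics/scene10.png

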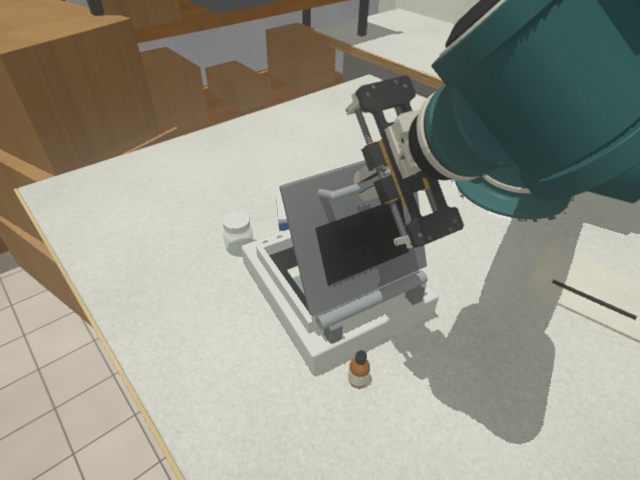

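```bash
python3 -m creep '[[-0.0057,0,0.0020,0,2,0,-1],[-0.0057,-0.0002,0.0020,0,2,0,-1],[-0.0058,-0.0002,0.0018,0,2,0,-1],[-0.0058,0,0.0018,0,2,0,-1],[-0.0029,0,0.0009,0,1,0,-1],[-0.0029,0,0.0009,0,1,0,-1],[0,0,0,0,0,0,-1]]';  python3 - <<'E'
from k import *
np.set_printoptions(precision=4,suppress=True)
o=r.get_obs();T=o["eef_pos"];R=o["tool_rot"];print(o["moment"],R.T@o["contact_force"],o["joint_positions"])
H=np.array([.601,.1007,.095]);print((R.T@(T-H)), 20+np.rad2deg(np.arcsin(-R[2,2])))
E
```

```text
clock: 11.95
eef_pos: [0.5921, 0.0439, 0.2572]
tool_rot: [[-0.14, -0.985, 0.102], [-0.797, 0.174, 0.578], [-0.587, -0.0, -0.809]]
contact_force: [-0.2, 1.3, -0.4]
opening: 0.0113
[ 0.4777 -0.0864 -0.0275] [-0.7532  0.4583  1.0197] [ 24.2021  12.6781  81.7072 -47.1718 114.1195 -64.6259]
[-0.0487 -0.0011 -0.1651] 74.02799937977977
```

```bash
for i in 1; do python3 -m creep '[[-0.0029,0,0.0009,0,1,0,-1],[-0.0029,0,0.0009,0,1,0,-1],[0,0,0,0,0,0,-1]]'; done; python3 -m creep '[[-0.0029,0,0.0009,0,1,0,-1],[0,0,0,0,0,0,-1]]'
python3 - <<'E'
from k import *
np.set_printoptions(precision=4,suppress=True)
o=r.get_obs();T=o["eef_pos"];R=o["tool_rot"];print(o["moment"],R.T@o["contact_force"],o["joint_positions"])
H=np.array([.601,.1007,.095]);print((R.T@(T-H)), 20+np.rad2deg(np.arcsin(-R[2,2])))
E
```

```text
clock: 12.32
eef_pos: [0.5932, 0.0496, 0.2591]
tool_rot: [[-0.144, -0.985, 0.097], [-0.817, 0.174, 0.55], [-0.559, -0.0, -0.83]]
contact_force: [1.2, 1.2, 0.5]
opening: 0.0111
clock: 12.58
eef_pos: [0.5935, 0.0518, 0.26]
tool_rot: [[-0.147, -0.985, 0.095], [-0.827, 0.175, 0.534], [-0.543, -0.0, -0.84]]
contact_force: [-0.7, -6.7, 0.9]
opening: 0.0111
[-0.2133 -0.0549  0.0642] [ 5.2116 -0.4529 -4.4123] [ 25.4008  14.3845  80.8644 -49.4702 115.815  -64.3035]
[-0.048  -0.0012 -0.1655] 77.13221930052626
```

```bash
python3 -m creep '[[-0.0015,0,0.0005,0,0.5,0,-1],[0,0,0,0,0,0,-1],[0,0,0,0,0,0,-1]]'
python3 - <<'E'
from k import *
np.set_printoptions(precision=4,suppress=True)
o=r.get_obs();R=o["tool_rot"];print(R.T@o["contact_force"],20+np.rad2deg(np.arcsin(-R[2,2])))
cv2.imwrite("pics/scene11.png",get_image("scene")[:,:,::-1]);cv2.imwrite("pics/side11.png",get_image("side")[:,:,::-1])
E
```

```text
clock: 12.95
eef_pos: [0.5935, 0.0523, 0.2605]
tool_rot: [[-0.149, -0.984, 0.094], [-0.832, 0.176, 0.526], [-0.535, 0.0, -0.845]]
contact_force: [-3.3, -18.0, -1.9]
opening: 0.011
[16.4601  0.0393 -8.1672] 77.67377265243167
```

View pics/scene11.png

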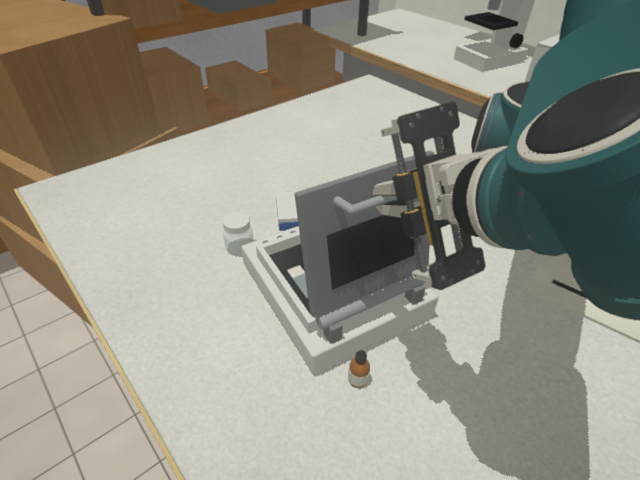

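View pics/side11.png

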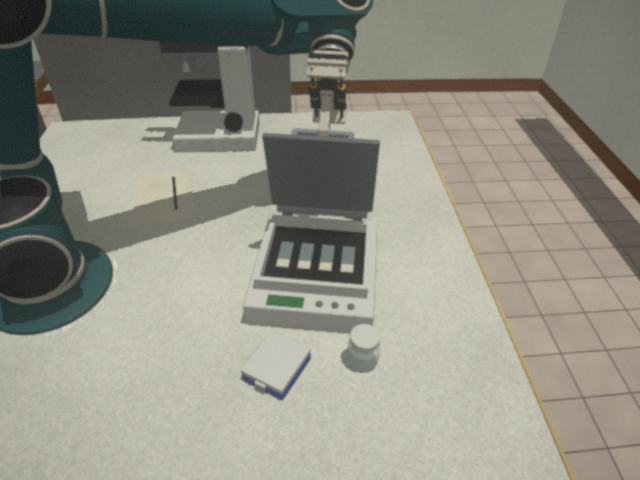

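The open stop is felt: the force rises to 18 N with the angle holding at 77.5°. Easing back down now.

```bash
python3 -m creep '[[0.0029,0,-0.0008,0,-1,0,-1],[0.0029,0,-0.0008,0,-1,0,-1],[0.0058,0,-0.0016,0,-2,0,-1],[0.0058,0,-0.0016,0,-2,0,-1],[0.0058,0,-0.0016,0,-2,0,-1],[0.0058,0,-0.0016,0,-2,0,-1],[0.0058,0,-0.0016,0,-2,0,-1],[0.0058,0,-0.0016,0,-2,0,-1]]'
python3 - <<'E'
from k import *
np.set_printoptions(precision=4,suppress=True)
o=r.get_obs();T=o["eef_pos"];R=o["tool_rot"];print(R.T@o["contact_force"],20+np.rad2deg(np.arcsin(-R[2,2])),R.T@(T-[.601,.1007,.095]))
E
```

```text
clock: 14.05
eef_pos: [0.5869, 0.0152, 0.2439]
tool_rot: [[-0.12, -0.985, 0.127], [-0.676, 0.174, 0.716], [-0.727, -0.0, -0.687]]
contact_force: [-3.5, 0.0, 4.7]
opening: 0.0111
[-3.0094  3.4311 -3.6781] 63.38290612308041 [-0.0487 -0.001  -0.1653]
```

```bash
python3 -m creep '[[0.0058,0.0003,-0.0017,0,-2,0,-1],[0.0058,0,-0.0017,0,-2,0,-1],[0.0058,0,-0.0017,0,-2,0,-1],[0.0058,0,-0.0017,0,-2,0,-1],[0.0058,0,-0.0017,0,-2,0,-1],[0.0058,0,-0.0017,0,-2,0,-1],[0,0,0,0,0,0,-1]]'
python3 - <<'E'
from k import *
np.set_printoptions(precision=4,suppress=True)
o=r.get_obs();T=o["eef_pos"];R=o["tool_rot"];print(R.T@o["contact_force"],20+np.rad2deg(np.arcsin(-R[2,2])),R.T@(T-[.601,.1007,.095]))
E
python3 -m creep '[[0.0058,0,-0.0017,0,-2,0,-1],[0.0058,0,-0.0017,0,-2,0,-1],[0.0029,0,-0.0008,0,-1,0,-1],[0,0,0,0,0,0,-1],[0,0,0,0,0,0,-1],[0,0,0,0,0,0,-1]]'
python3 - <<'E'
from k import *
np.set_printoptions(precision=4,suppress=True)
o=r.get_obs();T=o["eef_pos"];R=o["tool_rot"];print(R.T@o["contact_force"],20+np.rad2deg(np.arcsin(-R[2,2])),R.T@(T-[.601,.1007,.095]))
G=T+R@[-.0335-.0195,0,0];H=np.array([.601,.1007,.095]);g=G-H;hx=np.array([.1736,.9848,0])
print("bar angle",np.rad2deg(np.arctan2(g[2],-g@hx))-np.rad2deg(np.arctan2(38,190)),np.linalg.norm(g))
cv2.imwrite("pics/scene12.png",get_image("scene")[:,:,::-1]);cv2.imwrite("pics/side12.png",get_image("side")[:,:,::-1])
E
```

```text
clock: 14.92
eef_pos: [0.5815, -0.014, 0.2226]
tool_rot: [[-0.091, -0.985, 0.149], [-0.514, 0.174, 0.84], [-0.853, 0.0, -0.522]]
contact_force: [-3.2, -2.4, 2.9]
opening: 0.0111
[-0.904   2.713  -4.0204] 51.439896712553434 [-0.0482 -0.0008 -0.1658]
clock: 15.68
eef_pos: [0.5797, -0.024, 0.2124]
tool_rot: [[-0.078, -0.985, 0.155], [-0.44, 0.174, 0.881], [-0.895, 0.001, -0.447]]
contact_force: [-5.4, -2.5, 5.1]
opening: 0.0107
[-3.084   4.8459 -5.3269] 46.55066643075553 [-0.0485 -0.0006 -0.1657]
bar angle 46.73197889818772 0.19429626792747173
```

View pics/scene12.png

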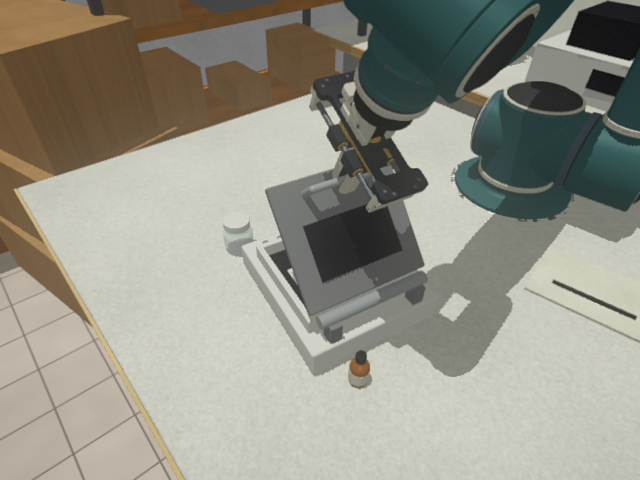

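View pics/side12.png

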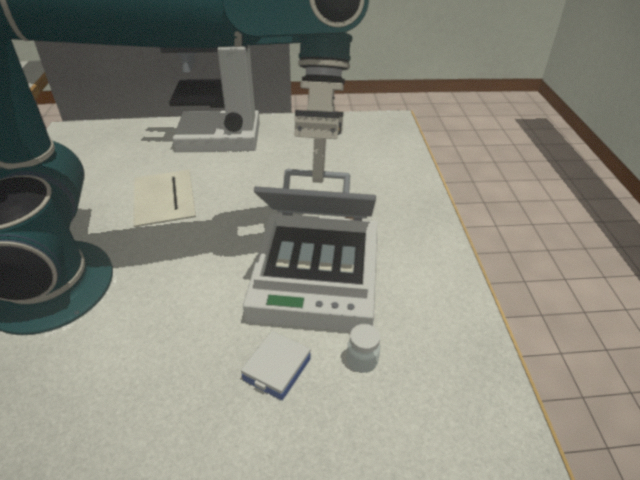

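Run:
```python
from k import *
X=tri((375.5,195.5),(267,189.5),"side","scene");g=X-[.601,.1007,.095];print(X,np.rad2deg(np.arctan2(g[2],-g@[.1736,.9848,0]))-np.rad2deg(np.arctan2(3,215)))
o=r.get_obs();print(o["clock"],o["dq"],o["opening"],o["eef_pos"])
```

```text
[ 0.68144872 -0.0615379   0.25053029] 46.04890407413616
15.775 [-0.0722187   0.02392943  0.10452662 -0.07190336 -0.02407928  0.05837216] 0.010741840188656274 [ 0.57969547 -0.02401855  0.21243055]
```

The picture gives a hood angle of 46.0° (0.80 rad) and the arm 46.6° (0.81 rad). Both are within 0.70–0.88, and the hood is still and gripped.

Run:
```python
from workcell import r
print(r.finish_job())
```

```text
the job is handed in; nothing more can be done
None
```

I raised the hood by its bar until it met the open stop, eased it back through the balance point, and handed the job in still holding it. The stop showed as the force rising to about 18 N at about 77.5° (1.35 rad). The hood was guided all the way at about 0.3 rad/s.

**Last checks:**
- **Hood angle:** 46.6° (0.81 rad) from the arm pose and 46.0° (0.80 rad) from triangulating the hood's corner. Both are inside the 0.70–0.88 range.
- **Grip:** the arm was still, with the fingers closed on the bar at 10.7 mm (the bar is 12 mm). The wrist force was about 8 N.
- **Bench:** the slide box, bottle and jar look unmoved in the last pictures; I did not measure their positions again. The job took 15.8 s.

**One disagreement:** the pictures put the fingertips about 37 mm short of the reported TCP, and my first close was empty (7 mm opening). I then went about 36 mm deeper and gripped the bar. The trial close did not touch the hood.

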